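# Lay out the governor pivot parts for pressing

### The job

Lay out the governor pivot parts for the press, with left meaning the robot's own left as it looks out over the bench. Put the black delrin spacer in the middle of the round steel anvil plate with the plain bronze bushing standing centred on top of it, and set the round cast-iron flyweight upright on the bench directly left of the anvil plate with a gap of about 40 mm between their edges. Stand the steel pin on its head midway between the two V-blocks, and leave the flanged bushing and the spring where they are.

Things in the scene. Friction and masses are not known exactly. Their poses are not given: they have to be found in the camera images.
- spacer_center (a point): Black delrin spacer: a solid disc, 46 mm diameter, 16 mm thick, lying flat on the bench. The point is its centre, 8 mm above its underside; z is its axis, up.
- bushing_mid (a point): Plain bronze bushing: a straight tube without flange, outside diameter 36 mm, bore 24 mm, 32 mm tall, standing on end on the bench. The point is its centre, on the bore's axis, 16 mm above its underside; z is its axis, up.
- pin_center (a point): Steel flyweight pin standing on its head: head 30 mm diameter and 8 mm thick at the bottom, then a shank of 20 mm diameter up to its top 60 mm above the bench. The point is on its axis, 30 mm above its underside; z is its axis, up.
- flyweight_center (a point): Round grey cast-iron flyweight: a cylinder 50 mm diameter and 28 mm tall with a spigot of 16 mm diameter on top, 40 mm tall in all, upright on the bench, about 0.4 kg. The point is on its axis, 20 mm above its underside; z is its axis, up.
- flanged_center (a point): Flanged bronze bushing, not part of the job: broad flange 56 mm diameter, 5 mm thick at the bottom, neck 27 mm diameter, 24 mm tall in all. The point is on its axis, 12 mm above its underside. It stays where it is.
- spring_center (a point): Blued steel tension spring lying flat, 66 mm long and 18 mm wide, with a loop at each end; not part of the job. The point is its centre, 9 mm above the bench; x is along its length. It stays where it is.
- anvil_plate: Round flat steel anvil plate fixed to the bench, 80 mm diameter, 12 mm thick. Origin at the centre of its underside, on the bench; its axes lie as the world's: x away from the robot, y to the robot's left, z up.
- vblock_left: Left-hand one (robot's view) of two equal steel V-blocks fixed to the bench, 50 mm (its x) by 40 mm (its y), 37 mm tall, the V groove on top running along its y. Origin at the centre of its underside. Its y axis points away from the other V-block, whose centre lies 160 mm along its -y.
- vblock_right: Right-hand one of the two V-blocks, same size and turned the same way; origin at the centre of its underside.
Not all that is in view belongs to the job. Leave any pink look-alike of the part that bears flyweight_center alone.

How it is judged (in metres and radians):
At the end, for the whole second after the job is handed in: Spacer flat on the anvil plate within 10 mm of its centre, bushing upright on it within 8 mm of its centre; pin on its head within 15 mm of midway between the V-blocks; flyweight upright, centre 105 mm left of the anvil's, within 15 mm each way; all released and at rest (horizontal distance between spacer_center and anvil_plate below 0.01 m and height (world z) of spacer_center between 0.017 and 0.023 m and horizontal distance between bushing_mid and spacer_center below 0.008 m and height (world z) of bushing_mid between 0.04 and 0.048 m and x of pin_center in the frame of vblock_left between -0.015 and 0.015 m and y of pin_center in the frame of vblock_left between -0.095 and -0.065 m and height (world z) of pin_center between 0.027 and 0.033 m and x of flyweight_center in the frame of anvil_plate between -0.015 and 0.015 m and y of flyweight_center in the frame of anvil_plate between 0.09 and 0.12 m and height (world z) of flyweight_center between 0.017 and 0.023 m and angle between each of spacer_center, bushing_mid, pin_center, flyweight_center's own z axis and vertical below 0.1 rad and linear speed of each of spacer, bushing, pin, flyweight below 0.02 m/s); the robot touches nothing.
It fails at once if the flanged bushing is moved by more than 25 mm (distance of flanged_center from where it was at the start of the episode above 0.025 m).
It fails at once if the spring is moved by more than 25 mm (distance of spring_center from where it was at the start of the episode above 0.025 m).
It also fails if it takes over 104 s, if anything falls off the work surface, if the arm or the gripper's body presses on something with over 40 N, if the wrist force passes 120 N, or if a joint passes its speed limit or range.

### The arm

A 6-joint arm with a two-finger parallel gripper is mounted at the origin on the work surface. World frame = base frame: x ahead of the robot, y to its left, z up, the work surface at z = 0. Lengths are in m, angles in degrees, forces in N, time in s.
With the tool pointing down it reaches from about 0.3 to 0.775 m from the base axis. Payload 14.6 kg.
Tool frame: the origin (TCP) lies midway between the tips of the shut fingers; the grasp point (between the pads) lies 19 mm behind it; z points along the fingers, y is the line along which they close (so a half turn about z gives the same grasp; the last joint's range is limited). The gripper opens to 94 mm and grips with 3 to 60 N. Pads are 16 mm wide; open, the fingers measure 119 mm over their backs; the gripper's body (75 mm by 177 mm) begins 78 mm behind the grasp point.
Start: joints at [64.653, 17.183, 87.147, -0, 75.671, -3.816], TCP at [0.202, 0.512, 0.183] pointing down, gripper open.
Joint ranges: [-173.82, 173.82], [-45.26, 126.66], [13.44, 144.39], [-59.66, 239.66], [0, 175.72], [-146.38, 146.38]. Speed limits (degrees/s): [127.2, 127.2, 147.25, 180, 180, 180].

### API

Orientations are given as a 3x3 rotation matrix whose columns are the frame's x, y, z axes.
In Python, from rig import monitor, camera, close_job, models gives the robot as it stands. The module is installed in compiled form; this text tells all that it offers.
- The arm moves only by the tool move_arm, never from a script. Its argument "rows" is a list of rows, each an object of numbers: "x", "y", "z": the shift along the tool's x, y, z as a fraction of full scale; "ax", "ay", "az": the turn, a rotation vector about the tool's x, y, z as a fraction of full scale; "fingers": the opening, from -1 (shut) to 1 (fully open), so that 0 is half open. A call has exactly 5 rows; each row shifts and turns the commanded pose from where the row before left it, along the tool's axes as they then stand; what a row does not reach is not made up. Full scale, the value 1, is 0.04 m for a shift and 5 degrees for a turn. A row lasts 1/10 s, in which the tool goes at most 50 mm and 8.59 degrees, less where a joint would pass 70% of its speed; a pose out of reach is approached as far as the arm can. A call with a number of a shift or a turn outside -1 to 1 is refused whole. A call with a gripper value outside its range is refused whole. The fingers move at their own pace and stop on an object; "grip_force" is the grip in N (left out, the last holds). Time passes only in rows, so rows that do not move let the fingers close, or fill a call up. It gives the time, the measured TCP pose, the force, the opening and the grip force at its end, in the units of the state.
- monitor.state(): the state, without advancing time (a new reading comes with each control period).
- camera(name): name is "side" or "top" or "wrist"; returns a dict with "frame" (400x640x3 uint8, blue, green, red), "z_map" (400x640 float32, m along the optical axis (not along the pixel's ray), 0 where there is no reading), "mtx" (3x3 intrinsics, pixels), "R" (3x3) and "t" (3): a world point X has camera coordinates R X + t. Camera axes: x right, y down, z forward; pixel columns grow to the right and rows downward; lengths in m; the calibration is good to about 2 mm. A picture is of the moment at which its call begins.
- close_job(): hands the job in; it is judged then, once.
Trained networks look in a picture, given as the dict that the camera call returned (one of the last four; its "shot" number tells which), for a name from the list of things; names that differ only in an ending like _2 or _b are one class to them, and where a whole thing is asked for, a point or a joint stands for the part that bears it (a point fixed in the world has none). Each returns a list of dicts, best first, with "score" (0 to 1); they miss things now and then, are a little off and sometimes report something else, mostly with a low value. They report only what shows in the picture. A call takes as long as a camera call. They do not tell look-alikes from the thing itself.
- models.search_frame(picture, thing): "centre" ([x, y, z] in m, in world coordinates, good to about 4 mm: the middle of the surface that is visible of it).
- models.spot_point(picture, thing): "centre" ([x, y, z] in m, in world coordinates, good to about 4 mm: a listed point, or the origin of a listed thing).
The state is a dict: "time": time; "joint_positions": joint angles; "qd": joint speeds; "tau": joint torques, N m; "position": TCP position; "eef_rot": TCP orientation; "ft_force": force on the tool from outside, world axes, zero at the start; "wrist_torque": the same for the moment, N m; "gripper_width": finger opening in m; "gripper_force": force on a finger pad.
Only numpy, scipy, OpenCV 4.12 (cv2) and the standard library are available. Lean on these libraries where they do the work, as an engineer would, in place of code of your own. Each camera call takes 0.05 s, during which the arm holds its last target. There are 200 camera calls.

## Working session

There is one attempt and no reset: what is moved stays moved. The work goes in short steps, Python scripts to look and compute and a tool call to move; the robot and the scene stay as the last step left them, time stands still between calls to the robot, and variables do not carry over. Pictures are saved under pics/ and viewed, at most 14 in all, crops included, and the job is handed in when it is done.

Besides the shell and the picture viewer there is one more tool, called after ">>>" by a JSON object that holds its "op" and its "data". move_arm: Moves the arm, as the interface text tells. Shift numbers are shares of 0.04 m and turn numbers shares of 5 degrees, none past 1 either way. Its arguments: {"type":"object","properties":{"rows":{"type":"array","items":{"type":"object","properties":{"x":{"type":"number","minimum":-1,"maximum":1},"y":{"type":"number","minimum":-1,"maximum":1},"z":{"type":"number","minimum":-1,"maximum":1},"ax":{"type":"number","minimum":-1,"maximum":1},"ay":{"type":"number","minimum":-1,"maximum":1},"az":{"type":"number","minimum":-1,"maximum":1},"fingers":{"type":"number"}}}},"grip_force":{"type":"number"}},"required":["rows"]}

```bash
mkdir -p pics; cat > h.py <<'E'
import numpy as np, cv2
from rig import monitor, camera, models
N=["spacer_center","bushing_mid","pin_center","flyweight_center","flanged_center","spring_center","anvil_plate","vblock_left","vblock_right"]
def look(cam,names,save=None,spot=True):
    p=camera(cam)
    if save: cv2.imwrite("pics/"+save,p["frame"])
    for n in names:
        r=(models.spot_point if spot else models.search_frame)(p,n)
        for d in r[:3]:
            c=np.array(d["centre"]); q=p["mtx"]@(p["R"]@c+p["t"])
            print(n,np.round(c,3),round(d["score"],2),np.round(q[:2]/q[2]))
    return p
def world(p,u,v):
    z=p["z_map"][v,u]; c=np.linalg.inv(p["mtx"])@[u,v,1]*z
    return p["R"].T@(c-p["t"])
E
python3 - <<'E'
from h import *
look("top",N,"top.png")
print('side');look("side",N,"side.png")
s=monitor.state();print(s["time"],s["position"],np.round(s["eef_rot"],3),s["gripper_width"])
E
```

```text
spacer_center [0.489 0.069 0.008] 0.67 [298. 220.]
bushing_mid [ 0.45  -0.211  0.016] 0.56 [406. 240.]
bushing_mid [ 0.455 -0.074  0.024] 0.22 [352. 235.]
pin_center [ 0.438 -0.329  0.034] 0.5 [456. 247.]
flyweight_center [0.406 0.02  0.021] 0.8 [314. 253.]
flyweight_center [ 0.457 -0.074  0.022] 0.68 [353. 235.]
flyweight_center [ 0.542 -0.038  0.017] 0.58 [339. 202.]
flanged_center [0.398 0.188 0.015] 0.75 [248. 253.]
spring_center [0.439 0.318 0.008] 0.56 [199. 234.]
vblock_left [ 0.588 -0.155  0.003] 0.66 [384. 188.]
vblock_right [ 0.582 -0.313  0.003] 0.78 [444. 193.]
side
spacer_center [0.488 0.071 0.01 ] 0.63 [288. 196.]
spacer_center [ 0.449 -0.21   0.015] 0.53 [354. 280.]
bushing_mid [ 0.448 -0.21   0.014] 0.58 [354. 281.]
pin_center [ 0.434 -0.329  0.032] 0.69 [393. 322.]
flyweight_center [0.402 0.015 0.018] 0.96 [272. 224.]
flyweight_center [ 0.451 -0.079  0.019] 0.74 [315. 239.]
flyweight_center [ 0.543 -0.037  0.022] 0.56 [335. 208.]
spring_center [0.44  0.319 0.006] 0.49 [219. 153.]
anvil_plate [ 0.593  0.243 -0.002] 0.77 [283. 147.]
vblock_left [ 0.588 -0.157 -0.002] 0.55 [385. 237.]
vblock_right [ 0.585 -0.315 -0.002] 0.87 [438. 285.]
1.0 [0.20185948 0.51161307 0.18264355] [[-0.93   0.367  0.   ]
 [ 0.367  0.93   0.   ]
 [-0.     0.    -1.   ]] 0.0944273892102599
```

```bash
python3 - <<'E'
import cv2
a=cv2.imread("pics/top.png")[140:300,160:500]; b=cv2.imread("pics/side.png")[110:360,180:520]
cv2.imwrite("pics/tc.png",cv2.resize(a,None,fx=2.35,fy=2.35)); cv2.imwrite("pics/sc.png",cv2.resize(b,None,fx=2.35,fy=2.35))
E
```

```text
(no output)
```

View pics/tc.png

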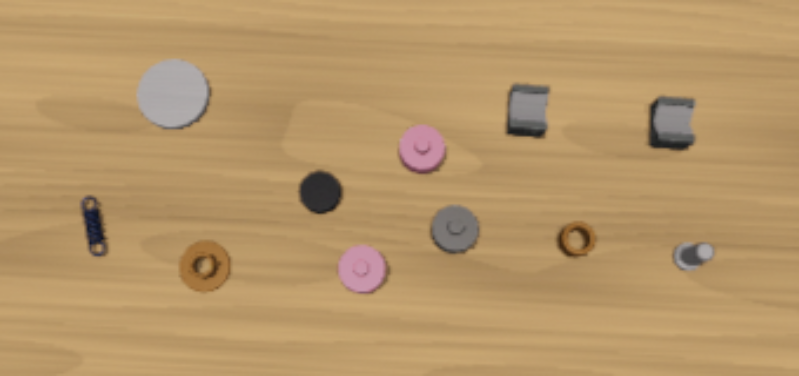

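View pics/sc.png

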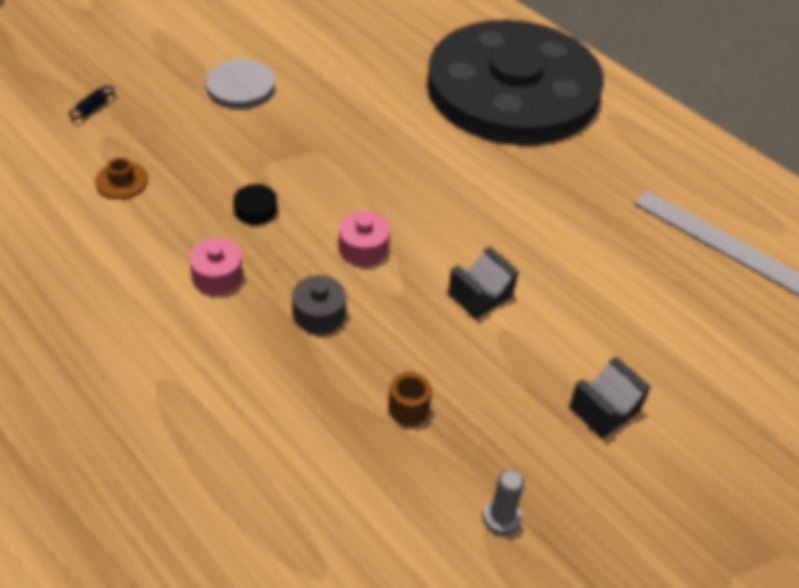

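The views show the grey flyweight at crop (455,229), between two pink look-alikes at (362,268) and (422,148). The anvil is at (173,94), the spacer at (320,192), the plain bushing at (577,239), the pin at (693,255) and the V-blocks at (528,110) and (671,123). I'll refine these positions with depth.

```bash
cat >> h.py <<'E'
def top(p,c,zt,r,tol=.004):
    "centre of the circle round the points at height zt near c"
    v,u=np.mgrid[:400,:640]; z=p["z_map"]
    P=(np.stack([u,v,np.ones_like(u)],-1)@np.linalg.inv(p["mtx"]).T*z[...,None]-p["t"])@p["R"]
    m=(z>0)&(np.hypot(P[...,0]-c[0],P[...,1]-c[1])<r)&(abs(P[...,2]-zt)<tol)
    q=P[m]
    if len(q)<5: return None
    (x,y),R=cv2.minEnclosingCircle(q[:,:2].astype(np.float32))
    return len(q),np.round(q.mean(0),4),np.round([x,y,R],4)
E
python3 - <<'E'
from h import *
for cam in("top","side"):
    p=camera(cam); print(cam)
    for n,c,z,r,t in [("spacer",(.488,.07),.016,.035,.004),("bush",(.449,-.21),.032,.03,.004),("pin",(.436,-.329),.06,.025,.006),("fly",(.454,-.077),.028,.037,.004),("anvil",(.593,.243),.012,.055,.004),("vl",(.588,-.156),.034,.05,.006),("vr",(.583,-.314),.034,.05,.006)]:
        print(n,top(p,c,z,r,t))
E
```

```text
top
spacer (233, array([0.4857, 0.0738, 0.0168]), array([0.486 , 0.0736, 0.0229]))
bush (91, array([ 0.4467, -0.2059,  0.0321]), array([ 0.4465, -0.2058,  0.0179]))
pin (58, array([ 0.4357, -0.3287,  0.0593]), array([ 0.4359, -0.3298,  0.0105]))
fly (261, array([ 0.4515, -0.0747,  0.0285]), array([ 0.4514, -0.0748,  0.0249]))
anvil (658, array([0.5892, 0.2461, 0.013 ]), array([0.5897, 0.2465, 0.0402]))
vl (194, array([ 0.5877, -0.1513,  0.0346]), array([ 0.5871, -0.1505,  0.0308]))
vr (185, array([ 0.5817, -0.31  ,  0.0348]), array([ 0.5809, -0.3094,  0.0307]))
side
spacer (213, array([0.4864, 0.0699, 0.0156]), array([0.4882, 0.0706, 0.0245]))
bush (136, array([ 0.4476, -0.2093,  0.0311]), array([ 0.4492, -0.209 ,  0.0189]))
pin (95, array([ 0.4361, -0.333 ,  0.0583]), array([ 0.4375, -0.3321,  0.0103]))
fly (287, array([ 0.4511, -0.0794,  0.0276]), array([ 0.4524, -0.0779,  0.0256]))
anvil (443, array([0.5901, 0.2418, 0.0115]), array([0.5915, 0.2433, 0.0415]))
vl (232, array([ 0.5886, -0.155 ,  0.034 ]), array([ 0.5882, -0.1549,  0.0313]))
vr (299, array([ 0.5826, -0.3146,  0.0343]), array([ 0.5818, -0.3142,  0.0311]))
```

>>> {"op": "move_arm", "data": {"rows": [{"az": 1,"fingers": 1},{"az": 1,"fingers": 1},{"az": 1,"fingers": 1},{"az": 1,"fingers": 1},{"az": 1,"fingers": 1}], "grip_force": 20}}

```text
schema error: expected keys x, y, z, ax, ay, az, fingers
```

>>> {"op": "move_arm", "data": {"rows": [{"az": 1,"fingers": 1},{"az": 1,"fingers": 1},{"az": 1,"fingers": 1},{"az": 1,"fingers": 1},{"az": 1,"fingers": 1}]}}

```text
schema error: expected keys x, y, z, ax, ay, az, fingers
```

>>> {"op": "move_arm", "data": {"rows": [{"az": 1,"fingers": 1},{"az": 1,"fingers": 1},{"az": 1,"fingers": 1},{"az": 0.69,"fingers": 1},{"fingers": 1}]}}

```text
schema error: expected keys x, y, z, ax, ay, az, fingers
```

>>> {"op": "move_arm", "data": {"rows": [{"x": 0,"y": 0,"z": 0,"ax": 0,"ay": 0,"az": 1,"fingers": 1},{"x": 0,"y": 0,"z": 0,"ax": 0,"ay": 0,"az": 1,"fingers": 1},{"x": 0,"y": 0,"z": 0,"ax": 0,"ay": 0,"az": 1,"fingers": 1},{"x": 0,"y": 0,"z": 0,"ax": 0,"ay": 0,"az": 1,"fingers": 1},{"x": 0,"y": 0,"z": 0,"ax": 0,"ay": 0,"az": 1,"fingers": 1}], "grip_force": 20}}

```text
time: 1.6
position: [0.2019, 0.5116, 0.1827]
eef_rot: [[-0.685, 0.728, 0.0], [0.728, 0.685, 0.0], [0.0, 0.0, -1.0]]
ft_force: [1.2, 0.6, 1.0]
gripper_width: 0.0937
gripper_force: 0.0
```

>>> {"op": "move_arm", "data": {"rows": [{"x": 0,"y": 0,"z": 0,"ax": 0,"ay": 0,"az": 1,"fingers": 1},{"x": 0,"y": 0,"z": 0,"ax": 0,"ay": 0,"az": 1,"fingers": 1},{"x": 0,"y": 0,"z": 0,"ax": 0,"ay": 0,"az": 1,"fingers": 1},{"x": 0,"y": 0,"z": 0,"ax": 0,"ay": 0,"az": 1,"fingers": 1},{"x": 0,"y": 0,"z": 0,"ax": 0,"ay": 0,"az": 1,"fingers": 1}]}}

```text
time: 2.1
position: [0.2018, 0.5116, 0.1827]
eef_rot: [[-0.313, 0.95, -0.0], [0.95, 0.313, 0.0], [0.0, -0.0, -1.0]]
ft_force: [1.2, -0.2, 0.7]
gripper_width: 0.0936
gripper_force: 0.0
```

>>> {"op": "move_arm", "data": {"rows": [{"x": 0,"y": 0,"z": 0,"ax": 0,"ay": 0,"az": 1,"fingers": 1},{"x": 0,"y": 0,"z": 0,"ax": 0,"ay": 0,"az": 1,"fingers": 1},{"x": 0,"y": 0,"z": 0,"ax": 0,"ay": 0,"az": 1,"fingers": 1},{"x": 0,"y": 0,"z": 0,"ax": 0,"ay": 0,"az": 0.69,"fingers": 1},{"x": 0,"y": 0,"z": 0,"ax": 0,"ay": 0,"az": 0,"fingers": 1}]}}

```text
time: 2.6
position: [0.2018, 0.5116, 0.1826]
eef_rot: [[0.001, 1.0, -0.0], [1.0, -0.001, -0.0], [-0.0, -0.0, -1.0]]
ft_force: [-0.5, -0.0, -0.5]
gripper_width: 0.0942
gripper_force: 0.0
```

Tool x is now world y, tool y is world x, and tool z points down. Next I move to above the spacer.

>>> {"op": "move_arm", "data": {"rows": [{"x": -1,"y": 0.65,"z": 0,"ax": 0,"ay": 0,"az": 0,"fingers": 1},{"x": -1,"y": 0.65,"z": 0,"ax": 0,"ay": 0,"az": 0,"fingers": 1},{"x": -1,"y": 0.65,"z": 0,"ax": 0,"ay": 0,"az": 0,"fingers": 1},{"x": -1,"y": 0.65,"z": 0,"ax": 0,"ay": 0,"az": 0,"fingers": 1},{"x": -1,"y": 0.65,"z": 0,"ax": 0,"ay": 0,"az": 0,"fingers": 1}]}}

```text
time: 3.1
position: [0.3326, 0.31, 0.1828]
eef_rot: [[-0.003, 1.0, 0.0], [1.0, 0.003, 0.0], [0.0, 0.0, -1.0]]
ft_force: [1.5, 0.1, -0.0]
gripper_width: 0.0941
gripper_force: 0.0
```

>>> {"op": "move_arm", "data": {"rows": [{"x": -1,"y": 0.65,"z": 0,"ax": 0,"ay": 0,"az": 0,"fingers": 1},{"x": -1,"y": 0.65,"z": 0,"ax": 0,"ay": 0,"az": 0,"fingers": 0.6},{"x": -1,"y": 0.65,"z": 0,"ax": 0,"ay": 0,"az": 0,"fingers": 0.6},{"x": -1,"y": 0.65,"z": 0,"ax": 0,"ay": 0,"az": 0,"fingers": 0.6},{"x": -1,"y": 0.65,"z": 0,"ax": 0,"ay": 0,"az": 0,"fingers": 0.6}]}}

```text
time: 3.6
position: [0.4628, 0.1098, 0.1829]
eef_rot: [[-0.002, 1.0, 0.001], [1.0, 0.002, 0.0], [0.0, 0.001, -1.0]]
ft_force: [0.5, 1.1, 0.5]
gripper_width: 0.0754
gripper_force: 0.0
```

>>> {"op": "move_arm", "data": {"rows": [{"x": -1,"y": 0.63,"z": 0,"ax": 0,"ay": 0,"az": 0,"fingers": 0.6},{"x": 0,"y": 0,"z": 0.5,"ax": 0,"ay": 0,"az": 0,"fingers": 0.6},{"x": 0,"y": 0,"z": 0.5,"ax": 0,"ay": 0,"az": 0,"fingers": 0.6},{"x": 0,"y": 0,"z": 0,"ax": 0,"ay": 0,"az": 0,"fingers": 0.6},{"x": 0,"y": 0,"z": 0,"ax": 0,"ay": 0,"az": 0,"fingers": 0.6}]}}

```text
time: 4.1
position: [0.4873, 0.0718, 0.1432]
eef_rot: [[-0.002, 1.0, -0.0], [1.0, 0.002, -0.0], [-0.0, -0.0, -1.0]]
ft_force: [-0.2, -0.3, 0.6]
gripper_width: 0.0753
gripper_force: 0.0
```

```bash
python3 - <<'E'
from h import *
p=look("wrist",["spacer_center"],"w1.png")
print(top(p,(.487,.072),.016,.035))
s=monitor.state();print(s["position"],s["gripper_width"])
E
```

```text
spacer_center [0.491 0.07  0.006] 0.73 [323. 184.]
(1212, array([0.4871, 0.0729, 0.0167]), array([0.4872, 0.0724, 0.0231]))
[0.48763745 0.07200941 0.1438412 ] 0.07505414363263782
```

View pics/w1.png

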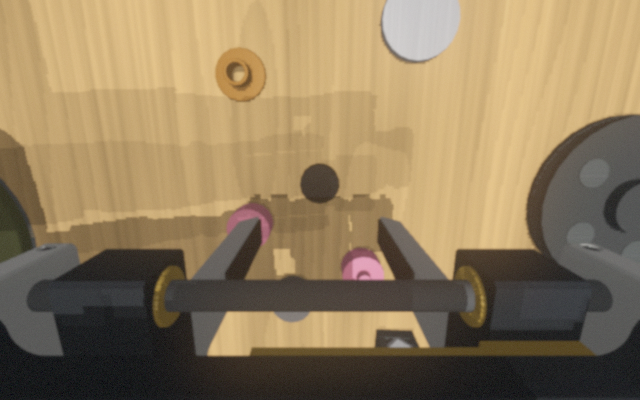

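The wrist view shows the spacer at (320,183), midway between the fingers, and its position agrees with the measurement. I'll go down and grip it.

>>> {"op": "move_arm", "data": {"rows": [{"x": 0,"y": 0,"z": 1,"ax": 0,"ay": 0,"az": 0,"fingers": 0.6},{"x": 0,"y": 0,"z": 1,"ax": 0,"ay": 0,"az": 0,"fingers": 0.6},{"x": 0,"y": 0,"z": 1,"ax": 0,"ay": 0,"az": 0,"fingers": 0.6},{"x": 0,"y": 0,"z": 0.46,"ax": 0,"ay": 0,"az": 0,"fingers": 0.6},{"x": 0,"y": 0,"z": 0,"ax": 0,"ay": 0,"az": 0,"fingers": 0.6}]}}

```text
time: 4.7
position: [0.4862, 0.0719, 0.0029]
eef_rot: [[-0.001, 1.0, -0.003], [1.0, 0.001, -0.0], [-0.0, -0.003, -1.0]]
ft_force: [-0.6, -0.1, 0.1]
gripper_width: 0.0752
gripper_force: 0.0
```

>>> {"op": "move_arm", "data": {"rows": [{"x": 0,"y": 0,"z": 0,"ax": 0,"ay": 0,"az": 0,"fingers": -0.2},{"x": 0,"y": 0,"z": 0,"ax": 0,"ay": 0,"az": 0,"fingers": -0.2},{"x": 0,"y": 0,"z": 0,"ax": 0,"ay": 0,"az": 0,"fingers": -0.2},{"x": 0,"y": 0,"z": 0,"ax": 0,"ay": 0,"az": 0,"fingers": -0.2},{"x": 0,"y": 0,"z": 0,"ax": 0,"ay": 0,"az": 0,"fingers": -0.2}]}}

```text
time: 5.2
position: [0.4875, 0.0717, 0.0047]
eef_rot: [[-0.0, 1.0, 0.001], [1.0, 0.0, 0.0], [0.0, 0.001, -1.0]]
ft_force: [0.4, -0.7, -0.0]
gripper_width: 0.0396
gripper_force: 0.0
```

```bash
python3 - <<'E'
from h import *
p=camera("side"); cv2.imwrite("pics/s2.png",cv2.resize(p["frame"][130:270,210:370],None,fx=4,fy=4))
s=monitor.state();print(s["position"],s["gripper_width"],s["gripper_force"],s["time"])
E
```

```text
[0.48734098 0.0717286  0.00458305] 0.037952531463603355 0.0 5.25
```

View pics/s2.png

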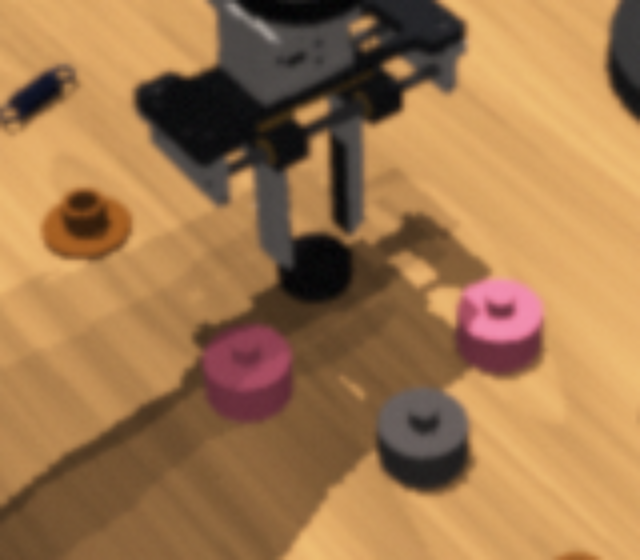

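The fingers closed to 38 mm, and the disc now seems to sit toward −y of the pads, at crop (316,265). I'll open, lift and re-measure.

>>> {"op": "move_arm", "data": {"rows": [{"x": 0,"y": 0,"z": 0,"ax": 0,"ay": 0,"az": 0,"fingers": 0.6},{"x": 0,"y": 0,"z": 0,"ax": 0,"ay": 0,"az": 0,"fingers": 0.6},{"x": 0,"y": 0,"z": 0,"ax": 0,"ay": 0,"az": 0,"fingers": 0.6},{"x": 0,"y": 0,"z": -1,"ax": 0,"ay": 0,"az": 0,"fingers": 0.6},{"x": 0,"y": 0,"z": -1,"ax": 0,"ay": 0,"az": 0,"fingers": 0.6}]}}

```text
time: 5.75
position: [0.4864, 0.0716, 0.0846]
eef_rot: [[-0.0, 1.0, -0.003], [1.0, 0.0, -0.0], [-0.0, -0.003, -1.0]]
ft_force: [-0.2, 0.1, 1.0]
gripper_width: 0.0736
gripper_force: 0.0
```

```bash
python3 - <<'E'
from h import *
for c in("wrist","side"):
    p=look(c,["spacer_center"]); print(top(p,(.487,.068),.016,.045))
s=monitor.state();print(s["position"],s["gripper_width"])
p=camera("wrist");cv2.imwrite("pics/w3.png",p["frame"])
E
```

```text
spacer_center [0.49  0.073 0.003] 0.58 [323. 193.]
(1739, array([0.4872, 0.073 , 0.0167]), array([0.4873, 0.0722, 0.023 ]))
spacer_center [0.491 0.072 0.012] 0.81 [289. 195.]
(216, array([0.4865, 0.0698, 0.0154]), array([0.4887, 0.0703, 0.0244]))
[0.48742007 0.07169965 0.08454931] 0.07568641555591964
```

View pics/w3.png

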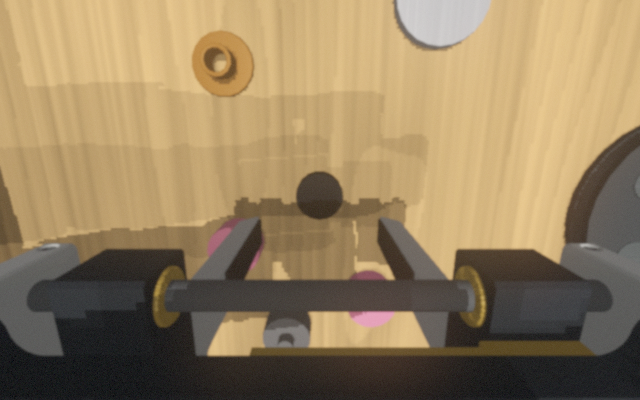

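The disc is exactly where it was, still at (320,194), so the fingers closed without touching it. I'll check where the fingertips really are against the reported TCP, using side depth.

```bash
python3 - <<'E'
from h import *
for c in("side","wrist"):
    p=camera(c); s=monitor.state(); T=np.array(s["position"])
    v,u=np.mgrid[:400,:640]; z=p["z_map"]
    P=(np.stack([u,v,np.ones_like(u)],-1)@np.linalg.inv(p["mtx"]).T*z[...,None]-p["t"])@p["R"]
    D=P-T
    for nm,lo,hi in(("near",-.08,0),("far",0,.08)):
        m=(z>0)&(D[...,0]>lo)&(D[...,0]<hi)&(abs(D[...,1])<.05)&(D[...,2]>-.045)&(D[...,2]<.06)
        q=D[m]; 
        if len(q)<5: print(c,nm,len(q)); continue
        zl=q[:,2].min(); k=q[q[:,2]<zl+.015]
        print(c,nm,len(q),"zmin",np.round(np.sort(q[:,2])[:4],3),"x",np.round([k[:,0].min(),k[:,0].max()],3),"y",np.round([k[:,1].min(),k[:,1].max()],3))
E
```

```text
side near 101 zmin [-0.044 -0.044 -0.044 -0.044] x [-0.079 -0.074] y [-0.05  -0.045]
side far 111 zmin [0.023 0.023 0.023 0.025] x [0.037 0.05 ] y [-0.013  0.007]
wrist near 820 zmin [0.023 0.024 0.024 0.024] x [-0.049 -0.037] y [-0.007  0.011]
wrist far 830 zmin [0.023 0.023 0.024 0.024] x [0.037 0.049] y [-0.007  0.011]
```

The tips show about 23 mm above the reported TCP. I'll check whether that depends on the opening.

>>> {"op": "move_arm", "data": {"rows": [{"x": 0,"y": 0,"z": 0,"ax": 0,"ay": 0,"az": 0,"fingers": -0.2},{"x": 0,"y": 0,"z": 0,"ax": 0,"ay": 0,"az": 0,"fingers": -0.2},{"x": 0,"y": 0,"z": 0,"ax": 0,"ay": 0,"az": 0,"fingers": -0.2},{"x": 0,"y": 0,"z": 0,"ax": 0,"ay": 0,"az": 0,"fingers": -0.2},{"x": 0,"y": 0,"z": 0,"ax": 0,"ay": 0,"az": 0,"fingers": -0.2}]}}

```text
time: 6.6
position: [0.4872, 0.0717, 0.0842]
eef_rot: [[-0.0, 1.0, -0.0], [1.0, 0.0, -0.0], [-0.0, -0.0, -1.0]]
ft_force: [-0.2, 0.2, 0.1]
gripper_width: 0.0394
gripper_force: 0.0
```

```bash
cat >> h.py <<'E'
def tips(c="wrist"):
    p=camera(c); s=monitor.state(); T=np.array(s["position"])
    v,u=np.mgrid[:400,:640]; z=p["z_map"]
    P=(np.stack([u,v,np.ones_like(u)],-1)@np.linalg.inv(p["mtx"]).T*z[...,None]-p["t"])@p["R"]
    D=P-T
    for nm,lo,hi in(("near",-.08,0),("far",0,.08)):
        m=(z>0)&(D[...,0]>lo)&(D[...,0]<hi)&(abs(D[...,1])<.03)&(D[...,2]>-.03)&(D[...,2]<.06)
        q=D[m]; k=q[q[:,2]<q[:,2].min()+.012]
        print(nm,"zmin",np.round(np.sort(q[:,2])[:4],3),"x",np.round([k[:,0].min(),k[:,0].max()],3),"y",np.round([k[:,1].min(),k[:,1].max()],3))
    print(T,s["gripper_width"],s["ft_force"])
E
python3 -c "
from h import *
tips()"
```

```text
near zmin [0.023 0.024 0.024 0.024] x [-0.031 -0.02 ] y [-0.007  0.011]
far zmin [0.022 0.024 0.024 0.024] x [0.019 0.031] y [-0.007  0.011]
[0.48718199 0.07171467 0.08422552] 0.038265461997759376 [-0.31956768 -0.24814883 -0.16244932]
```

>>> {"op": "move_arm", "data": {"rows": [{"x": 0,"y": 0,"z": 0.5,"ax": 0,"ay": 0,"az": 0,"fingers": 0.6},{"x": 0,"y": 0,"z": 0.5,"ax": 0,"ay": 0,"az": 0,"fingers": 0.6},{"x": 0,"y": 0,"z": 0,"ax": 0,"ay": 0,"az": 0,"fingers": 0.6},{"x": 0,"y": 0,"z": 0,"ax": 0,"ay": 0,"az": 0,"fingers": 0.6},{"x": 0,"y": 0,"z": 0,"ax": 0,"ay": 0,"az": 0,"fingers": 0.6}]}}

```text
time: 7.15
position: [0.4878, 0.0718, 0.0453]
eef_rot: [[-0.0, 1.0, 0.001], [1.0, 0.0, 0.0], [0.0, 0.001, -1.0]]
ft_force: [0.5, -0.1, 0.3]
gripper_width: 0.074
gripper_force: 0.0
```

The offset is constant: the real tips sit about 23 mm above the reported TCP. From here on I command TCP z = tip z − 0.023.

>>> {"op": "move_arm", "data": {"rows": [{"x": 0,"y": 0,"z": 0.75,"ax": 0,"ay": 0,"az": 0,"fingers": 0.6},{"x": 0,"y": 0,"z": 0.5,"ax": 0,"ay": 0,"az": 0,"fingers": 0.6},{"x": 0,"y": 0,"z": 0.2,"ax": 0,"ay": 0,"az": 0,"fingers": 0.6},{"x": 0,"y": 0,"z": 0.08,"ax": 0,"ay": 0,"az": 0,"fingers": 0.6},{"x": 0,"y": 0,"z": 0,"ax": 0,"ay": 0,"az": 0,"fingers": 0.6}]}}

```text
time: 7.65
position: [0.4877, 0.0717, -0.0163]
eef_rot: [[-0.0, 1.0, 0.001], [1.0, 0.0, 0.0], [0.0, 0.001, -1.0]]
ft_force: [-0.7, -0.2, -0.1]
gripper_width: 0.0756
gripper_force: 0.0
```

>>> {"op": "move_arm", "data": {"rows": [{"x": 0,"y": 0,"z": 0,"ax": 0,"ay": 0,"az": 0,"fingers": -0.2},{"x": 0,"y": 0,"z": 0,"ax": 0,"ay": 0,"az": 0,"fingers": -0.2},{"x": 0,"y": 0,"z": 0,"ax": 0,"ay": 0,"az": 0,"fingers": -0.2},{"x": 0,"y": 0,"z": 0,"ax": 0,"ay": 0,"az": 0,"fingers": -0.2},{"x": 0,"y": 0,"z": 0,"ax": 0,"ay": 0,"az": 0,"fingers": -0.2}]}}

```text
time: 8.15
position: [0.4873, 0.0717, -0.0167]
eef_rot: [[-0.0, 1.0, 0.0], [1.0, 0.0, 0.0], [0.0, 0.0, -1.0]]
ft_force: [-1.0, -0.1, 3.0]
gripper_width: 0.0441
gripper_force: 20.0
```

>>> {"op": "move_arm", "data": {"rows": [{"x": 0,"y": 0,"z": -1,"ax": 0,"ay": 0,"az": 0,"fingers": -0.2},{"x": 0,"y": 0,"z": -1,"ax": 0,"ay": 0,"az": 0,"fingers": -0.2},{"x": 0.86,"y": 0.52,"z": 0,"ax": 0,"ay": 0,"az": 0,"fingers": -0.2},{"x": 0.86,"y": 0.52,"z": 0,"ax": 0,"ay": 0,"az": 0,"fingers": -0.2},{"x": 0.86,"y": 0.52,"z": 0,"ax": 0,"ay": 0,"az": 0,"fingers": -0.2}]}}

```text
time: 8.65
position: [0.5503, 0.1762, 0.0635]
eef_rot: [[0.0, 1.0, 0.001], [1.0, -0.0, 0.0], [0.0, 0.001, -1.0]]
ft_force: [0.5, -0.6, 0.8]
gripper_width: 0.0443
gripper_force: 20.0
```

>>> {"op": "move_arm", "data": {"rows": [{"x": 0.86,"y": 0.52,"z": 0,"ax": 0,"ay": 0,"az": 0,"fingers": -0.2},{"x": 0.88,"y": 0.51,"z": 0,"ax": 0,"ay": 0,"az": 0,"fingers": -0.2},{"x": 0,"y": 0,"z": 0,"ax": 0,"ay": 0,"az": 0,"fingers": -0.2},{"x": 0,"y": 0,"z": 0,"ax": 0,"ay": 0,"az": 0,"fingers": -0.2},{"x": 0,"y": 0,"z": 0,"ax": 0,"ay": 0,"az": 0,"fingers": -0.2}]}}

```text
time: 9.15
position: [0.5903, 0.2437, 0.0629]
eef_rot: [[0.0, 1.0, -0.001], [1.0, -0.0, -0.0], [-0.0, -0.001, -1.0]]
ft_force: [0.2, -0.1, 0.0]
gripper_width: 0.0442
gripper_force: 20.0
```

```bash
python3 - <<'E'
from h import *
p=camera("wrist"); cv2.imwrite("pics/w4.png",p["frame"]); s=monitor.state();print(s["position"],s["gripper_width"],s["gripper_force"])
E
```

```text
[0.59043889 0.24353579 0.06315647] 0.04420339835602846 19.999884366989136
```

View pics/w4.png

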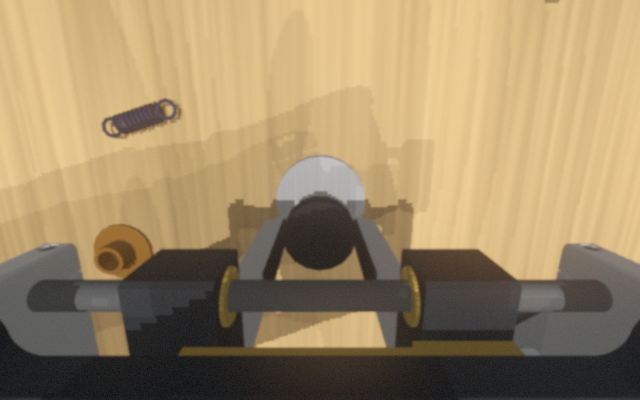

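The spacer is held at (320,232) with the anvil centred behind it at (321,200). I'll lower it and release.

>>> {"op": "move_arm", "data": {"rows": [{"x": 0,"y": 0,"z": 1,"ax": 0,"ay": 0,"az": 0,"fingers": -0.2},{"x": 0,"y": 0,"z": 0.4,"ax": 0,"ay": 0,"az": 0,"fingers": -0.2},{"x": 0,"y": 0,"z": 0.2,"ax": 0,"ay": 0,"az": 0,"fingers": -0.2},{"x": 0,"y": 0,"z": 0.08,"ax": 0,"ay": 0,"az": 0,"fingers": -0.2},{"x": 0,"y": 0,"z": 0,"ax": 0,"ay": 0,"az": 0,"fingers": -0.2}]}}

```text
time: 9.7
position: [0.5911, 0.2445, -0.0035]
eef_rot: [[-0.0, 1.0, 0.001], [1.0, 0.0, 0.0], [0.0, 0.001, -1.0]]
ft_force: [0.2, 0.0, -0.4]
gripper_width: 0.0442
gripper_force: 20.0
```

>>> {"op": "move_arm", "data": {"rows": [{"x": 0,"y": 0,"z": 0,"ax": 0,"ay": 0,"az": 0,"fingers": 0.3},{"x": 0,"y": 0,"z": 0,"ax": 0,"ay": 0,"az": 0,"fingers": 0.3},{"x": 0,"y": 0,"z": 0,"ax": 0,"ay": 0,"az": 0,"fingers": 0.3},{"x": 0,"y": 0,"z": -1,"ax": 0,"ay": 0,"az": 0,"fingers": 0.5},{"x": 0,"y": 0,"z": -1,"ax": 0,"ay": 0,"az": 0,"fingers": 0.5}]}}

```text
time: 10.2
position: [0.5901, 0.2443, 0.0763]
eef_rot: [[-0.0, 1.0, -0.002], [1.0, 0.0, -0.001], [-0.001, -0.002, -1.0]]
ft_force: [-0.1, -0.1, 0.8]
gripper_width: 0.0696
gripper_force: 0.0
```

```bash
python3 - <<'E'
from h import *
p=camera("wrist"); 
print("spacer",top(p,(.59,.243),.028,.04));print("anvil",top(p,(.59,.243),.012,.06))
s=monitor.state();print(s["position"],s["gripper_width"],s["ft_force"])
E
```

```text
spacer (2005, array([0.5911, 0.2459, 0.0287]), array([0.5912, 0.245 , 0.0231]))
anvil (3362, array([0.5908, 0.2489, 0.0127]), array([0.5907, 0.2451, 0.0401]))
[0.59324168 0.24550204 0.08458228] 0.07071630752608463 [0.92181579 0.46084257 7.00838978]
```

The spacer is centred on the anvil to within 1 mm. Next is the bushing.

>>> {"op": "move_arm", "data": {"rows": [{"x": -0.94,"y": -0.3,"z": 0,"ax": 0,"ay": 0,"az": 0,"fingers": 0.5},{"x": -0.94,"y": -0.3,"z": 0,"ax": 0,"ay": 0,"az": 0,"fingers": 0.5},{"x": -0.94,"y": -0.3,"z": 0,"ax": 0,"ay": 0,"az": 0,"fingers": 0.5},{"x": -0.94,"y": -0.3,"z": 0,"ax": 0,"ay": 0,"az": 0,"fingers": 0.5},{"x": -0.94,"y": -0.3,"z": 0,"ax": 0,"ay": 0,"az": 0,"fingers": 0.5}]}}

```text
time: 10.75
position: [0.5303, 0.0552, 0.0761]
eef_rot: [[-0.001, 1.0, 0.001], [1.0, 0.001, 0.0], [0.0, 0.001, -1.0]]
ft_force: [0.4, -0.0, 0.6]
gripper_width: 0.0705
gripper_force: 0.0
```

>>> {"op": "move_arm", "data": {"rows": [{"x": -0.94,"y": -0.3,"z": 0,"ax": 0,"ay": 0,"az": 0,"fingers": 0.5},{"x": -0.94,"y": -0.3,"z": 0,"ax": 0,"ay": 0,"az": 0,"fingers": 0.5},{"x": -0.94,"y": -0.3,"z": 0,"ax": 0,"ay": 0,"az": 0,"fingers": 0.5},{"x": -0.94,"y": -0.3,"z": 0,"ax": 0,"ay": 0,"az": 0,"fingers": 0.5},{"x": -0.94,"y": -0.3,"z": 0,"ax": 0,"ay": 0,"az": 0,"fingers": 0.5}]}}

```text
time: 11.25
position: [0.4704, -0.133, 0.0762]
eef_rot: [[-0.0, 1.0, 0.001], [1.0, 0.0, -0.0], [-0.0, 0.001, -1.0]]
ft_force: [0.4, -0.8, -0.1]
gripper_width: 0.0703
gripper_force: 0.0
```

>>> {"op": "move_arm", "data": {"rows": [{"x": -0.94,"y": -0.3,"z": 0,"ax": 0,"ay": 0,"az": 0,"fingers": 0.5},{"x": -0.94,"y": -0.3,"z": 0,"ax": 0,"ay": 0,"az": 0,"fingers": 0.5},{"x": 0,"y": 0,"z": 0,"ax": 0,"ay": 0,"az": 0,"fingers": 0.5},{"x": 0,"y": 0,"z": 0,"ax": 0,"ay": 0,"az": 0,"fingers": 0.5},{"x": 0,"y": 0,"z": 0,"ax": 0,"ay": 0,"az": 0,"fingers": 0.5}]}}

```text
time: 11.75
position: [0.4472, -0.206, 0.0759]
eef_rot: [[-0.001, 1.0, 0.0], [1.0, 0.001, 0.0], [0.0, 0.0, -1.0]]
ft_force: [-0.2, 0.4, -0.9]
gripper_width: 0.0706
gripper_force: 0.0
```

```bash
python3 - <<'E'
from h import *
p=look("wrist",["bushing_mid"],"w5.png")
print("bush",top(p,(.448,-.208),.032,.035))
s=monitor.state();print(s["position"],s["gripper_width"],s["joint_positions"])
E
```

```text
bushing_mid [ 0.449 -0.212  0.015] 0.61 [322. 205.]
bush (740, array([ 0.4481, -0.2071,  0.0321]), array([ 0.4481, -0.2074,  0.0178]))
[ 0.44727788 -0.20577114  0.07590634] 0.07047760368388681 [-2.89700473e+01  1.68447929e+01  1.02950561e+02  3.70409555e-03
  6.01982732e+01 -2.90759248e+01]
```

>>> {"op": "move_arm", "data": {"rows": [{"x": -0.03,"y": 0.02,"z": 1,"ax": 0,"ay": 0,"az": 0,"fingers": 0.5},{"x": 0,"y": 0,"z": 0.9,"ax": 0,"ay": 0,"az": 0,"fingers": 0.5},{"x": 0,"y": 0,"z": 0.37,"ax": 0,"ay": 0,"az": 0,"fingers": 0.5},{"x": 0,"y": 0,"z": 0,"ax": 0,"ay": 0,"az": 0,"fingers": 0.5},{"x": 0,"y": 0,"z": 0,"ax": 0,"ay": 0,"az": 0,"fingers": -0.4}]}}

```text
time: 12.35
position: [0.4482, -0.2076, -0.0143]
eef_rot: [[-0.001, 1.0, 0.0], [1.0, 0.001, -0.0], [-0.0, 0.0, -1.0]]
ft_force: [0.7, -0.0, 0.9]
gripper_width: 0.0657
gripper_force: 0.0
```

>>> {"op": "move_arm", "data": {"rows": [{"x": 0,"y": 0,"z": 0,"ax": 0,"ay": 0,"az": 0,"fingers": -0.4},{"x": 0,"y": 0,"z": 0,"ax": 0,"ay": 0,"az": 0,"fingers": -0.4},{"x": 0,"y": 0,"z": 0,"ax": 0,"ay": 0,"az": 0,"fingers": -0.4},{"x": 0,"y": 0,"z": 0,"ax": 0,"ay": 0,"az": 0,"fingers": -0.4},{"x": 0,"y": 0,"z": 0,"ax": 0,"ay": 0,"az": 0,"fingers": -0.4}]}}

```text
time: 12.85
position: [0.448, -0.208, -0.0145]
eef_rot: [[-0.0, 1.0, 0.001], [1.0, 0.0, -0.0], [-0.0, 0.001, -1.0]]
ft_force: [-1.6, 1.1, 6.2]
gripper_width: 0.0363
gripper_force: 20.0
```

>>> {"op": "move_arm", "data": {"rows": [{"x": 0,"y": 0,"z": -1,"ax": 0,"ay": 0,"az": 0,"fingers": -0.4},{"x": 0,"y": 0,"z": -1,"ax": 0,"ay": 0,"az": 0,"fingers": -0.4},{"x": 0,"y": 0,"z": -0.5,"ax": 0,"ay": 0,"az": 0,"fingers": -0.4},{"x": 0.94,"y": 0.3,"z": 0,"ax": 0,"ay": 0,"az": 0,"fingers": -0.4},{"x": 0.94,"y": 0.3,"z": 0,"ax": 0,"ay": 0,"az": 0,"fingers": -0.4}]}}

```text
time: 13.35
position: [0.4718, -0.1323, 0.0856]
eef_rot: [[0.002, 1.0, 0.001], [1.0, -0.002, -0.0], [-0.0, 0.001, -1.0]]
ft_force: [1.1, -0.9, -1.9]
gripper_width: 0.0363
gripper_force: 20.0
```

>>> {"op": "move_arm", "data": {"rows": [{"x": 0.94,"y": 0.3,"z": 0,"ax": 0,"ay": 0,"az": 0,"fingers": -0.4},{"x": 0.94,"y": 0.3,"z": 0,"ax": 0,"ay": 0,"az": 0,"fingers": -0.4},{"x": 0.94,"y": 0.3,"z": 0,"ax": 0,"ay": 0,"az": 0,"fingers": -0.4},{"x": 0.94,"y": 0.3,"z": 0,"ax": 0,"ay": 0,"az": 0,"fingers": -0.4},{"x": 0.94,"y": 0.3,"z": 0,"ax": 0,"ay": 0,"az": 0,"fingers": -0.4}]}}

```text
time: 13.85
position: [0.5316, 0.0569, 0.0848]
eef_rot: [[-0.0, 1.0, -0.001], [1.0, 0.0, -0.0], [-0.0, -0.001, -1.0]]
ft_force: [1.3, -0.1, -1.9]
gripper_width: 0.0363
gripper_force: 20.0
```

>>> {"op": "move_arm", "data": {"rows": [{"x": 0.94,"y": 0.3,"z": 0,"ax": 0,"ay": 0,"az": 0,"fingers": -0.4},{"x": 0.94,"y": 0.3,"z": 0,"ax": 0,"ay": 0,"az": 0,"fingers": -0.4},{"x": 0.94,"y": 0.3,"z": 0,"ax": 0,"ay": 0,"az": 0,"fingers": -0.4},{"x": 0.94,"y": 0.3,"z": 0,"ax": 0,"ay": 0,"az": 0,"fingers": -0.4},{"x": 0.97,"y": 0.28,"z": 0,"ax": 0,"ay": 0,"az": 0,"fingers": -0.4}]}}

```text
time: 14.35
position: [0.5908, 0.246, 0.0846]
eef_rot: [[-0.0, 1.0, -0.001], [1.0, 0.0, -0.0], [-0.0, -0.001, -1.0]]
ft_force: [0.2, -0.1, -1.3]
gripper_width: 0.0367
gripper_force: 20.0
```

>>> {"op": "move_arm", "data": {"rows": [{"x": 0,"y": 0,"z": 0.5,"ax": 0,"ay": 0,"az": 0,"fingers": -0.4},{"x": 0,"y": 0,"z": 0.5,"ax": 0,"ay": 0,"az": 0,"fingers": -0.4},{"x": 0,"y": 0,"z": 0,"ax": 0,"ay": 0,"az": 0,"fingers": -0.4},{"x": 0,"y": 0,"z": 0,"ax": 0,"ay": 0,"az": 0,"fingers": -0.4},{"x": 0,"y": 0,"z": 0,"ax": 0,"ay": 0,"az": 0,"fingers": -0.4}]}}

```text
time: 14.85
position: [0.5913, 0.2445, 0.0463]
eef_rot: [[0.0, 1.0, 0.001], [1.0, -0.0, 0.001], [0.001, 0.001, -1.0]]
ft_force: [-0.3, -1.0, -1.3]
gripper_width: 0.0363
gripper_force: 20.0
```

```bash
python3 - <<'E'
from h import *
p=camera("wrist"); cv2.imwrite("pics/w6.png",p["frame"])
s=monitor.state();print(s["position"],s["gripper_width"],s["gripper_force"])
T=s["position"]
print("held",top(p,T[:2],.032+T[2]+.0145,.03,.006),"spacer",top(p,(.591,.245),.028,.04))
E
```

```text
[0.59132825 0.24449615 0.04638222] 0.03595283862256361 19.99930450692773
held (2217, array([0.5911, 0.2466, 0.0926]), array([0.5912, 0.2548, 0.0282])) spacer (1431, array([0.591 , 0.2501, 0.0286]), array([0.5911, 0.2451, 0.0229]))
```

View pics/w6.png

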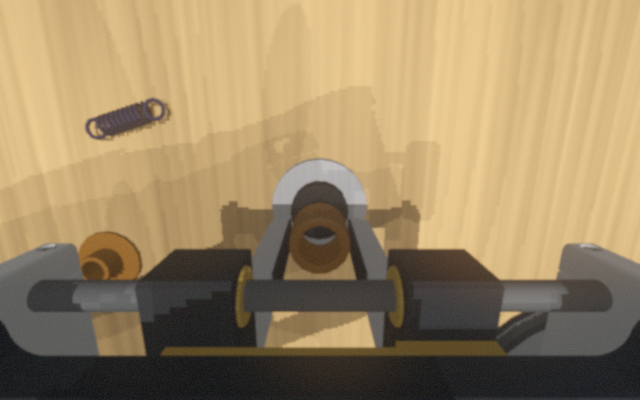

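The bushing is held upright at (320,238) over the spacer at (319,205). I'll lower it and release.

>>> {"op": "move_arm", "data": {"rows": [{"x": 0,"y": 0,"z": 0.4,"ax": 0,"ay": 0,"az": 0,"fingers": -0.4},{"x": 0,"y": 0,"z": 0.25,"ax": 0,"ay": 0,"az": 0,"fingers": -0.4},{"x": 0,"y": 0,"z": 0.12,"ax": 0,"ay": 0,"az": 0,"fingers": -0.4},{"x": 0,"y": 0,"z": 0,"ax": 0,"ay": 0,"az": 0,"fingers": -0.4},{"x": 0,"y": 0,"z": 0,"ax": 0,"ay": 0,"az": 0,"fingers": -0.4}]}}

```text
time: 15.4
position: [0.5906, 0.2445, 0.0138]
eef_rot: [[-0.0, 1.0, -0.0], [1.0, 0.0, -0.0], [-0.0, -0.0, -1.0]]
ft_force: [-0.4, -0.5, -0.7]
gripper_width: 0.0362
gripper_force: 20.0
```

>>> {"op": "move_arm", "data": {"rows": [{"x": 0,"y": 0,"z": 0,"ax": 0,"ay": 0,"az": 0,"fingers": 0.2},{"x": 0,"y": 0,"z": 0,"ax": 0,"ay": 0,"az": 0,"fingers": 0.2},{"x": 0,"y": 0,"z": 0,"ax": 0,"ay": 0,"az": 0,"fingers": 0.2},{"x": 0,"y": 0,"z": -1,"ax": 0,"ay": 0,"az": 0,"fingers": 0.6},{"x": 0,"y": 0,"z": -1,"ax": 0,"ay": 0,"az": 0,"fingers": 0.6}]}}

```text
time: 15.9
position: [0.5902, 0.2443, 0.0945]
eef_rot: [[-0.0, 1.0, -0.002], [1.0, 0.0, -0.001], [-0.001, -0.002, -1.0]]
ft_force: [0.4, -0.1, 0.5]
gripper_width: 0.0692
gripper_force: 0.0
```

```bash
python3 - <<'E'
from h import *
p=camera("wrist"); 
print("bush",top(p,(.591,.245),.06,.03));print("spacer",top(p,(.591,.245),.028,.04))
s=monitor.state();print(s["position"],s["gripper_width"],s["ft_force"])
E
```

```text
bush (784, array([0.5905, 0.2454, 0.0602]), array([0.5905, 0.2447, 0.018 ]))
spacer (800, array([0.5915, 0.2502, 0.0286]), array([0.5911, 0.2454, 0.0229]))
[0.59313137 0.24542284 0.10284302] 0.07261965151646568 [0.52351062 0.70104517 5.71743955]
```

The bushing stands centred on the spacer. Next is the flyweight.

>>> {"op": "move_arm", "data": {"rows": [{"x": -0.89,"y": -0.39,"z": 0,"ax": 0,"ay": 0,"az": 0,"fingers": 0.6},{"x": -0.89,"y": -0.39,"z": 0,"ax": 0,"ay": 0,"az": 0,"fingers": 0.6},{"x": -0.89,"y": -0.39,"z": 0,"ax": 0,"ay": 0,"az": 0,"fingers": 0.6},{"x": -0.89,"y": -0.39,"z": 0,"ax": 0,"ay": 0,"az": 0,"fingers": 0.6},{"x": -0.89,"y": -0.39,"z": 0,"ax": 0,"ay": 0,"az": 0,"fingers": 0.6}]}}

```text
time: 16.45
position: [0.5121, 0.0653, 0.0944]
eef_rot: [[-0.001, 1.0, 0.001], [1.0, 0.001, 0.0], [0.0, 0.001, -1.0]]
ft_force: [-0.6, -0.5, 0.1]
gripper_width: 0.0752
gripper_force: 0.0
```

>>> {"op": "move_arm", "data": {"rows": [{"x": -0.89,"y": -0.39,"z": 0,"ax": 0,"ay": 0,"az": 0,"fingers": 0.6},{"x": -0.89,"y": -0.39,"z": 0,"ax": 0,"ay": 0,"az": 0,"fingers": 0.6},{"x": -0.89,"y": -0.39,"z": 0,"ax": 0,"ay": 0,"az": 0,"fingers": 0.6},{"x": -0.89,"y": -0.36,"z": 0,"ax": 0,"ay": 0,"az": 0,"fingers": 0.6},{"x": 0,"y": 0,"z": 0.5,"ax": 0,"ay": 0,"az": 0,"fingers": 0.6}]}}

```text
time: 16.95
position: [0.4519, -0.0792, 0.076]
eef_rot: [[0.003, 1.0, 0.004], [1.0, -0.003, -0.002], [-0.002, 0.004, -1.0]]
ft_force: [0.4, -0.6, 0.3]
gripper_width: 0.0751
gripper_force: 0.0
```

```bash
python3 - <<'E'
from h import *
p=look("wrist",["flyweight_center"],"w7.png")
print("fly",top(p,(.452,-.077),.028,.04))
s=monitor.state();print(s["position"],s["gripper_width"])
E
```

```text
flyweight_center [0.41  0.02  0.019] 0.92 [269.  85.]
flyweight_center [ 0.456 -0.078  0.02 ] 0.77 [324. 199.]
flyweight_center [ 0.542 -0.042  0.022] 0.62 [422. 159.]
fly (2095, array([ 0.4529, -0.0752,  0.0287]), array([ 0.453 , -0.0764,  0.025 ]))
[ 0.45053928 -0.07643898  0.07293462] 0.07525899146720355
```

View pics/w7.png

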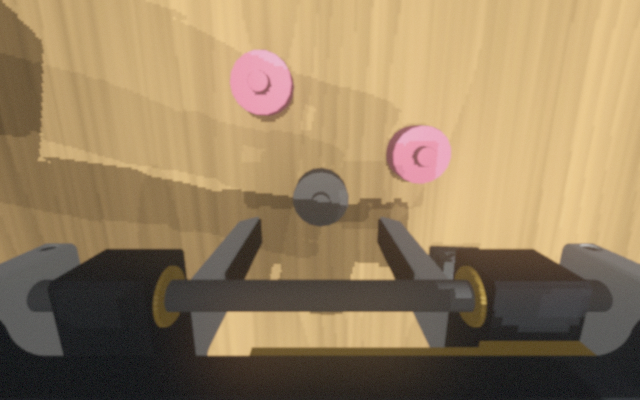

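The grey flyweight is centred at (320,198), with the pinks at (261,82) and (421,154) clear of the fingers.

>>> {"op": "move_arm", "data": {"rows": [{"x": 0,"y": 0.02,"z": 1,"ax": 0,"ay": 0,"az": 0,"fingers": 0.6},{"x": 0,"y": 0,"z": 0.9,"ax": 0,"ay": 0,"az": 0,"fingers": 0.6},{"x": 0,"y": 0,"z": 0.33,"ax": 0,"ay": 0,"az": 0,"fingers": 0.6},{"x": 0,"y": 0,"z": 0,"ax": 0,"ay": 0,"az": 0,"fingers": 0.6},{"x": 0,"y": 0,"z": 0,"ax": 0,"ay": 0,"az": 0,"fingers": -0.1}], "grip_force": 35}}

```text
time: 17.55
position: [0.4531, -0.0756, -0.0141]
eef_rot: [[-0.001, 1.0, 0.001], [1.0, 0.001, -0.0], [-0.0, 0.001, -1.0]]
ft_force: [-0.4, 0.7, -0.1]
gripper_width: 0.0699
gripper_force: 0.0
```

>>> {"op": "move_arm", "data": {"rows": [{"x": 0,"y": 0,"z": 0,"ax": 0,"ay": 0,"az": 0,"fingers": -0.1},{"x": 0,"y": 0,"z": 0,"ax": 0,"ay": 0,"az": 0,"fingers": -0.1},{"x": 0,"y": 0,"z": 0,"ax": 0,"ay": 0,"az": 0,"fingers": -0.1},{"x": 0,"y": 0,"z": 0,"ax": 0,"ay": 0,"az": 0,"fingers": -0.1},{"x": 0,"y": 0,"z": 0,"ax": 0,"ay": 0,"az": 0,"fingers": -0.1}]}}

```text
time: 18.05
position: [0.453, -0.076, -0.0142]
eef_rot: [[-0.0, 1.0, 0.001], [1.0, 0.0, -0.0], [-0.0, 0.001, -1.0]]
ft_force: [-1.2, 1.8, 7.1]
gripper_width: 0.0483
gripper_force: 35.0
```

>>> {"op": "move_arm", "data": {"rows": [{"x": 0,"y": 0,"z": -1,"ax": 0,"ay": 0,"az": 0,"fingers": -0.1},{"x": 0,"y": 0,"z": -1,"ax": 0,"ay": 0,"az": 0,"fingers": -0.1},{"x": 0,"y": 0,"z": -0.5,"ax": 0,"ay": 0,"az": 0,"fingers": -0.1},{"x": 0.89,"y": 0.29,"z": 0,"ax": 0,"ay": 0,"az": 0,"fingers": -0.1},{"x": 0.89,"y": 0.29,"z": 0,"ax": 0,"ay": 0,"az": 0,"fingers": -0.1}]}}

```text
time: 18.55
position: [0.4758, -0.0043, 0.0857]
eef_rot: [[0.002, 1.0, 0.001], [1.0, -0.002, -0.0], [-0.0, 0.001, -1.0]]
ft_force: [1.2, 0.6, -4.2]
gripper_width: 0.0484
gripper_force: 35.0
```

>>> {"op": "move_arm", "data": {"rows": [{"x": 0.89,"y": 0.29,"z": 0,"ax": 0,"ay": 0,"az": 0,"fingers": -0.1},{"x": 0.89,"y": 0.29,"z": 0,"ax": 0,"ay": 0,"az": 0,"fingers": -0.1},{"x": 0.89,"y": 0.29,"z": 0,"ax": 0,"ay": 0,"az": 0,"fingers": -0.1},{"x": 0.89,"y": 0.29,"z": 0,"ax": 0,"ay": 0,"az": 0,"fingers": -0.1},{"x": 0.89,"y": 0.29,"z": 0,"ax": 0,"ay": 0,"az": 0,"fingers": -0.1}]}}

```text
time: 19.05
position: [0.5334, 0.1748, 0.0848]
eef_rot: [[-0.0, 1.0, -0.001], [1.0, 0.0, -0.0], [-0.0, -0.001, -1.0]]
ft_force: [0.7, -1.2, -3.4]
gripper_width: 0.0483
gripper_force: 35.0
```

>>> {"op": "move_arm", "data": {"rows": [{"x": 0.89,"y": 0.29,"z": 0,"ax": 0,"ay": 0,"az": 0,"fingers": -0.1},{"x": 0.89,"y": 0.29,"z": 0,"ax": 0,"ay": 0,"az": 0,"fingers": -0.1},{"x": 0.89,"y": 0.29,"z": 0,"ax": 0,"ay": 0,"az": 0,"fingers": -0.1},{"x": 0.89,"y": 0.29,"z": 0,"ax": 0,"ay": 0,"az": 0,"fingers": -0.1},{"x": 0.87,"y": 0.26,"z": 0,"ax": 0,"ay": 0,"az": 0,"fingers": -0.1}]}}

```text
time: 19.55
position: [0.5902, 0.3519, 0.0844]
eef_rot: [[-0.0, 1.0, -0.001], [1.0, 0.0, -0.001], [-0.001, -0.001, -1.0]]
ft_force: [0.9, -0.5, -4.3]
gripper_width: 0.0483
gripper_force: 35.0
```

>>> {"op": "move_arm", "data": {"rows": [{"x": 0,"y": 0,"z": 0,"ax": 0,"ay": 0,"az": 0,"fingers": -0.1},{"x": 0,"y": 0,"z": 0.5,"ax": 0,"ay": 0,"az": 0,"fingers": -0.1},{"x": 0,"y": 0,"z": 0.5,"ax": 0,"ay": 0,"az": 0,"fingers": -0.1},{"x": 0,"y": 0,"z": 0,"ax": 0,"ay": 0,"az": 0,"fingers": -0.1},{"x": 0,"y": 0,"z": 0,"ax": 0,"ay": 0,"az": 0,"fingers": -0.1}]}}

```text
time: 20.05
position: [0.5902, 0.3501, 0.0452]
eef_rot: [[-0.0, 1.0, -0.001], [1.0, 0.0, -0.0], [-0.0, -0.001, -1.0]]
ft_force: [0.7, 0.3, -3.7]
gripper_width: 0.0485
gripper_force: 35.0
```

>>> {"op": "move_arm", "data": {"rows": [{"x": 0,"y": 0,"z": 0.9,"ax": 0,"ay": 0,"az": 0,"fingers": -0.1},{"x": 0,"y": 0,"z": 0.4,"ax": 0,"ay": 0,"az": 0,"fingers": -0.1},{"x": 0,"y": 0,"z": 0.16,"ax": 0,"ay": 0,"az": 0,"fingers": -0.1},{"x": 0,"y": 0,"z": 0.02,"ax": 0,"ay": 0,"az": 0,"fingers": -0.1},{"x": 0,"y": 0,"z": 0,"ax": 0,"ay": 0,"az": 0,"fingers": -0.1}]}}

```text
time: 20.55
position: [0.5908, 0.3508, -0.0131]
eef_rot: [[-0.0, 1.0, 0.001], [1.0, 0.0, 0.001], [0.001, 0.001, -1.0]]
ft_force: [0.9, -0.5, -3.5]
gripper_width: 0.048
gripper_force: 35.0
```

>>> {"op": "move_arm", "data": {"rows": [{"x": 0,"y": 0,"z": 0,"ax": 0,"ay": 0,"az": 0,"fingers": 0.5},{"x": 0,"y": 0,"z": 0,"ax": 0,"ay": 0,"az": 0,"fingers": 0.5},{"x": 0,"y": 0,"z": 0,"ax": 0,"ay": 0,"az": 0,"fingers": 0.5},{"x": 0,"y": 0,"z": -1,"ax": 0,"ay": 0,"az": 0,"fingers": 0.5},{"x": 0,"y": 0,"z": -1,"ax": 0,"ay": 0,"az": 0,"fingers": 0.5}]}}

```text
time: 21.05
position: [0.5898, 0.3503, 0.0663]
eef_rot: [[-0.0, 1.0, -0.002], [1.0, 0.0, -0.001], [-0.001, -0.002, -1.0]]
ft_force: [1.3, 0.1, 0.6]
gripper_width: 0.0707
gripper_force: 0.0
```

```bash
python3 - <<'E'
from h import *
p=camera("wrist"); 
print("fly",top(p,(.591,.35),.028,.04))
s=monitor.state();print(s["position"],s["gripper_width"],s["ft_force"])
E
```

```text
fly (2234, array([0.5908, 0.3515, 0.0287]), array([0.5907, 0.3502, 0.0251]))
[0.59275748 0.35187086 0.07508154] 0.07052758257182144 [0.83933119 0.94603291 7.04441325]
```

The flyweight is placed at (0.591, 0.350), which is 105 mm left of the anvil. Next is the pin.

>>> {"op": "move_arm", "data": {"rows": [{"x": 0,"y": 0,"z": -1,"ax": 0,"ay": 0,"az": 0,"fingers": 0.4},{"x": 0,"y": 0,"z": -1,"ax": 0,"ay": 0,"az": 0,"fingers": 0.4},{"x": -0.95,"y": -0.21,"z": 0,"ax": 0,"ay": 0,"az": 0,"fingers": 0.4},{"x": -0.95,"y": -0.21,"z": 0,"ax": 0,"ay": 0,"az": 0,"fingers": 0.4},{"x": -0.95,"y": -0.21,"z": 0,"ax": 0,"ay": 0,"az": 0,"fingers": 0.4}], "grip_force": 20}}

```text
time: 21.6
position: [0.5647, 0.2354, 0.1462]
eef_rot: [[-0.001, 1.0, 0.001], [1.0, 0.001, 0.0], [0.0, 0.001, -1.0]]
ft_force: [1.1, 0.0, -0.7]
gripper_width: 0.066
gripper_force: 0.0
```

>>> {"op": "move_arm", "data": {"rows": [{"x": -0.95,"y": -0.21,"z": 0,"ax": 0,"ay": 0,"az": 0,"fingers": 0.4},{"x": -0.95,"y": -0.21,"z": 0,"ax": 0,"ay": 0,"az": 0,"fingers": 0.4},{"x": -0.95,"y": -0.21,"z": 0,"ax": 0,"ay": 0,"az": 0,"fingers": 0.4},{"x": -0.95,"y": -0.21,"z": 0,"ax": 0,"ay": 0,"az": 0,"fingers": 0.4},{"x": -0.95,"y": -0.21,"z": 0,"ax": 0,"ay": 0,"az": 0,"fingers": 0.4}]}}

```text
time: 22.1
position: [0.5229, 0.0451, 0.1463]
eef_rot: [[-0.0, 1.0, 0.001], [1.0, 0.0, -0.0], [-0.0, 0.001, -1.0]]
ft_force: [1.1, -0.7, 0.4]
gripper_width: 0.0659
gripper_force: 0.0
```

>>> {"op": "move_arm", "data": {"rows": [{"x": -0.95,"y": -0.21,"z": 0,"ax": 0,"ay": 0,"az": 0,"fingers": 0.4},{"x": -0.95,"y": -0.21,"z": 0,"ax": 0,"ay": 0,"az": 0,"fingers": 0.4},{"x": -0.95,"y": -0.21,"z": 0,"ax": 0,"ay": 0,"az": 0,"fingers": 0.4},{"x": -0.95,"y": -0.21,"z": 0,"ax": 0,"ay": 0,"az": 0,"fingers": 0.4},{"x": -0.95,"y": -0.21,"z": 0,"ax": 0,"ay": 0,"az": 0,"fingers": 0.4}]}}

```text
time: 22.6
position: [0.4809, -0.1451, 0.1464]
eef_rot: [[-0.0, 1.0, 0.001], [1.0, 0.0, -0.0], [-0.0, 0.001, -1.0]]
ft_force: [0.1, 0.4, -0.0]
gripper_width: 0.0657
gripper_force: 0.0
```

>>> {"op": "move_arm", "data": {"rows": [{"x": -0.95,"y": -0.21,"z": 0,"ax": 0,"ay": 0,"az": 0,"fingers": 0.4},{"x": -0.95,"y": -0.21,"z": 0,"ax": 0,"ay": 0,"az": 0,"fingers": 0.4},{"x": -0.95,"y": -0.21,"z": 0,"ax": 0,"ay": 0,"az": 0,"fingers": 0.4},{"x": -0.95,"y": -0.21,"z": 0,"ax": 0,"ay": 0,"az": 0,"fingers": 0.4},{"x": -0.9,"y": -0.25,"z": 0,"ax": 0,"ay": 0,"az": 0,"fingers": 0.4}]}}

```text
time: 23.1
position: [0.4373, -0.3333, 0.1463]
eef_rot: [[-0.0, 1.0, 0.001], [1.0, 0.0, -0.001], [-0.001, 0.001, -1.0]]
ft_force: [1.2, -0.5, 0.4]
gripper_width: 0.0662
gripper_force: 0.0
```

>>> {"op": "move_arm", "data": {"rows": [{"x": 0,"y": 0,"z": 0.4,"ax": 0,"ay": 0,"az": 0,"fingers": 0.4},{"x": 0,"y": 0,"z": 0,"ax": 0,"ay": 0,"az": 0,"fingers": 0.4},{"x": 0,"y": 0,"z": 0,"ax": 0,"ay": 0,"az": 0,"fingers": 0.4},{"x": 0,"y": 0,"z": 0,"ax": 0,"ay": 0,"az": 0,"fingers": 0.4},{"x": 0,"y": 0,"z": 0,"ax": 0,"ay": 0,"az": 0,"fingers": 0.4}]}}

```text
time: 23.6
position: [0.4382, -0.3312, 0.1306]
eef_rot: [[-0.001, 1.0, 0.001], [1.0, 0.001, -0.001], [-0.001, 0.001, -1.0]]
ft_force: [0.3, -0.6, 0.2]
gripper_width: 0.0659
gripper_force: 0.0
```

```bash
python3 - <<'E'
from h import *
p=look("wrist",["pin_center"],"w8.png")
print("pin",top(p,(.4365,-.331),.06,.03))
s=monitor.state();print(s["position"],s["gripper_width"])
E
```

```text
pin_center [ 0.437 -0.332  0.034] 0.58 [319. 191.]
pin (318, array([ 0.4372, -0.3307,  0.06  ]), array([ 0.4371, -0.3316,  0.0098]))
[ 0.43805994 -0.33126563  0.13034234] 0.06589482495829851
```

View pics/w8.png

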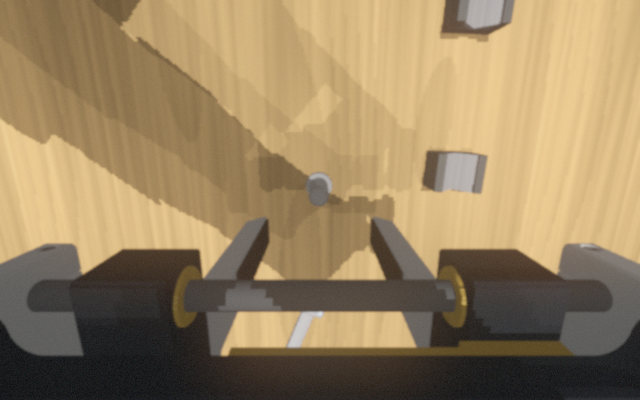

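The pin is at (319,188), centred between the fingers. The V-blocks at (457,170) and (480,15) are clear.

>>> {"op": "move_arm", "data": {"rows": [{"x": 0,"y": -0.02,"z": 1,"ax": 0,"ay": 0,"az": 0,"fingers": 0.4},{"x": 0,"y": 0,"z": 1,"ax": 0,"ay": 0,"az": 0,"fingers": 0.4},{"x": 0,"y": 0,"z": 0.9,"ax": 0,"ay": 0,"az": 0,"fingers": 0.4},{"x": 0,"y": 0,"z": 0.33,"ax": 0,"ay": 0,"az": 0,"fingers": 0.4},{"x": 0,"y": 0,"z": 0,"ax": 0,"ay": 0,"az": 0,"fingers": 0.4}]}}

```text
time: 24.2
position: [0.4365, -0.331, -0.0003]
eef_rot: [[-0.001, 1.0, -0.002], [1.0, 0.001, 0.002], [0.002, -0.002, -1.0]]
ft_force: [-0.2, -0.2, 0.6]
gripper_width: 0.0657
gripper_force: 0.0
```

>>> {"op": "move_arm", "data": {"rows": [{"x": 0,"y": 0,"z": 0,"ax": 0,"ay": 0,"az": 0,"fingers": -0.8},{"x": 0,"y": 0,"z": 0,"ax": 0,"ay": 0,"az": 0,"fingers": -0.8},{"x": 0,"y": 0,"z": 0,"ax": 0,"ay": 0,"az": 0,"fingers": -0.8},{"x": 0,"y": 0,"z": 0,"ax": 0,"ay": 0,"az": 0,"fingers": -0.8},{"x": 0,"y": 0,"z": 0,"ax": 0,"ay": 0,"az": 0,"fingers": -0.8}]}}

```text
time: 24.7
position: [0.4371, -0.3316, 0.0011]
eef_rot: [[-0.0, 1.0, 0.0], [1.0, 0.0, -0.0], [-0.0, 0.0, -1.0]]
ft_force: [-0.4, 0.8, -0.4]
gripper_width: 0.0292
gripper_force: 0.0
```

>>> {"op": "move_arm", "data": {"rows": [{"x": 0,"y": 0,"z": 0,"ax": 0,"ay": 0,"az": 0,"fingers": -0.8},{"x": 0,"y": 0,"z": 0,"ax": 0,"ay": 0,"az": 0,"fingers": -0.8},{"x": 0,"y": 0,"z": 0,"ax": 0,"ay": 0,"az": 0,"fingers": -0.8},{"x": 0,"y": 0,"z": 0,"ax": 0,"ay": 0,"az": 0,"fingers": -0.8},{"x": 0,"y": 0,"z": 0,"ax": 0,"ay": 0,"az": 0,"fingers": -0.8}]}}

```text
time: 25.2
position: [0.437, -0.3316, 0.0007]
eef_rot: [[-0.0, 1.0, 0.0], [1.0, 0.0, -0.0], [-0.0, 0.0, -1.0]]
ft_force: [-0.3, 0.0, 2.9]
gripper_width: 0.0195
gripper_force: 20.0
```

>>> {"op": "move_arm", "data": {"rows": [{"x": 0,"y": 0,"z": -1,"ax": 0,"ay": 0,"az": 0,"fingers": -0.8},{"x": 0,"y": 0,"z": -1,"ax": 0,"ay": 0,"az": 0,"fingers": -0.8},{"x": 0.5,"y": 0.74,"z": 0,"ax": 0,"ay": 0,"az": 0,"fingers": -0.8},{"x": 0.5,"y": 0.74,"z": 0,"ax": 0,"ay": 0,"az": 0,"fingers": -0.8},{"x": 0.5,"y": 0.74,"z": 0,"ax": 0,"ay": 0,"az": 0,"fingers": -0.8}]}}

```text
time: 25.7
position: [0.5264, -0.2707, 0.0806]
eef_rot: [[0.0, 1.0, -0.0], [1.0, -0.0, 0.0], [0.0, -0.0, -1.0]]
ft_force: [0.2, -1.5, -1.8]
gripper_width: 0.0195
gripper_force: 20.0
```

>>> {"op": "move_arm", "data": {"rows": [{"x": 0.5,"y": 0.74,"z": 0,"ax": 0,"ay": 0,"az": 0,"fingers": -0.8},{"x": 0.48,"y": 0.74,"z": 0,"ax": 0,"ay": 0,"az": 0,"fingers": -0.8},{"x": 0,"y": 0,"z": 0,"ax": 0,"ay": 0,"az": 0,"fingers": -0.8},{"x": 0,"y": 0,"z": 0.5,"ax": 0,"ay": 0,"az": 0,"fingers": -0.8},{"x": 0,"y": 0,"z": 0,"ax": 0,"ay": 0,"az": 0,"fingers": -0.8}]}}

```text
time: 26.2
position: [0.5832, -0.2318, 0.0579]
eef_rot: [[-0.0, 1.0, -0.004], [1.0, 0.0, 0.002], [0.002, -0.004, -1.0]]
ft_force: [-0.2, -0.4, -2.2]
gripper_width: 0.0195
gripper_force: 20.0
```

```bash
python3 - <<'E'
from h import *
p=camera("side"); cv2.imwrite("pics/s9.png",cv2.resize(p["frame"][130:330,320:520],None,fx=3,fy=3))
s=monitor.state();print(s["position"],s["gripper_width"],s["gripper_force"])
E
```

```text
[ 0.58368765 -0.23220859  0.05937442] 0.02009051208065481 19.985963720537256
```

View pics/s9.png

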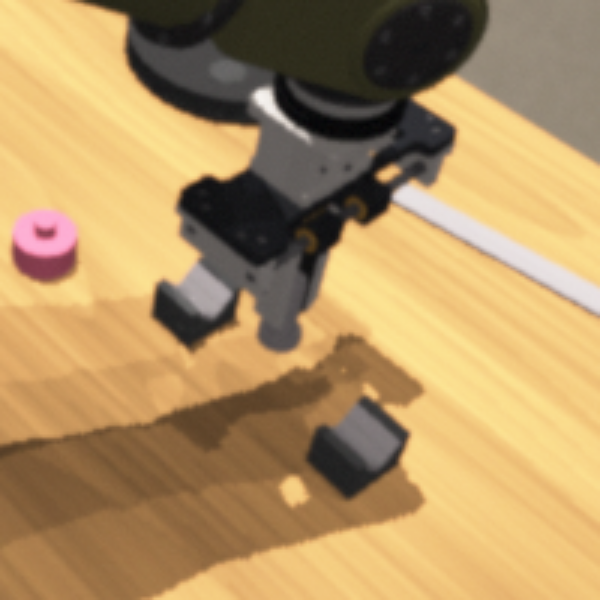

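The pin is held upright, with its head at (280,332) between the blocks. I'll lower it and release.

>>> {"op": "move_arm", "data": {"rows": [{"x": 0,"y": 0,"z": 0.9,"ax": 0,"ay": 0,"az": 0,"fingers": -0.8},{"x": 0,"y": 0,"z": 0.4,"ax": 0,"ay": 0,"az": 0,"fingers": -0.8},{"x": 0,"y": 0,"z": 0.17,"ax": 0,"ay": 0,"az": 0,"fingers": -0.8},{"x": 0,"y": 0,"z": 0,"ax": 0,"ay": 0,"az": 0,"fingers": -0.8},{"x": 0,"y": 0,"z": 0,"ax": 0,"ay": 0,"az": 0,"fingers": -0.8}]}}

```text
time: 26.75
position: [0.5853, -0.2326, 0.0029]
eef_rot: [[-0.0, 1.0, 0.001], [1.0, 0.0, -0.0], [-0.0, 0.001, -1.0]]
ft_force: [0.6, -0.6, -1.9]
gripper_width: 0.0198
gripper_force: 20.0
```

>>> {"op": "move_arm", "data": {"rows": [{"x": 0,"y": 0,"z": 0,"ax": 0,"ay": 0,"az": 0,"fingers": 0.2},{"x": 0,"y": 0,"z": 0,"ax": 0,"ay": 0,"az": 0,"fingers": 0.2},{"x": 0,"y": 0,"z": 0,"ax": 0,"ay": 0,"az": 0,"fingers": 0.2},{"x": 0,"y": 0,"z": 0,"ax": 0,"ay": 0,"az": 0,"fingers": 0.2},{"x": 0,"y": 0,"z": 0,"ax": 0,"ay": 0,"az": 0,"fingers": 0.2}]}}

```text
time: 27.25
position: [0.5849, -0.2323, 0.0019]
eef_rot: [[-0.0, 1.0, 0.0], [1.0, 0.0, -0.0], [-0.0, 0.0, -1.0]]
ft_force: [0.3, -0.3, 0.6]
gripper_width: 0.0549
gripper_force: 0.0
```

>>> {"op": "move_arm", "data": {"rows": [{"x": 0,"y": 0,"z": -0.6,"ax": 0,"ay": 0,"az": 0,"fingers": 0.2},{"x": 0,"y": 0,"z": -1,"ax": 0,"ay": 0,"az": 0,"fingers": 0.2},{"x": 0,"y": 0,"z": -1,"ax": 0,"ay": 0,"az": 0,"fingers": 0.2},{"x": 0,"y": 0,"z": -0.5,"ax": 0,"ay": 0,"az": 0,"fingers": 0.2},{"x": 0,"y": 0,"z": 0,"ax": 0,"ay": 0,"az": 0,"fingers": 0.2}]}}

```text
time: 27.75
position: [0.5862, -0.2328, 0.1293]
eef_rot: [[-0.0, 1.0, 0.005], [1.0, 0.0, -0.002], [-0.002, 0.005, -1.0]]
ft_force: [0.7, 0.0, 0.2]
gripper_width: 0.0563
gripper_force: 0.0
```

>>> {"op": "move_arm", "data": {"rows": [{"x": 0,"y": -1,"z": -0.5,"ax": 0,"ay": 0,"az": 0,"fingers": 0.2},{"x": 0,"y": -1,"z": 0,"ax": 0,"ay": 0,"az": 0,"fingers": 0.2},{"x": 0,"y": -1,"z": 0,"ax": 0,"ay": 0,"az": 0,"fingers": 0.2},{"x": 0,"y": -1,"z": 0,"ax": 0,"ay": 0,"az": 0,"fingers": 0.2},{"x": 0,"y": 0,"z": 0,"ax": 0,"ay": 0,"az": 0,"fingers": 0.2}]}}

```text
time: 28.25
position: [0.4213, -0.2319, 0.1447]
eef_rot: [[0.001, 1.0, -0.002], [1.0, -0.001, 0.001], [0.001, -0.002, -1.0]]
ft_force: [-0.4, 0.2, 0.3]
gripper_width: 0.0562
gripper_force: 0.0
```

```bash
python3 - <<'E'
from h import *
for c in("top","side"):
    p=camera(c); print(c)
    cv2.imwrite("pics/f_%s.png"%c,p["frame"])
    for n,q,z,r,t in [("bush",(.591,.245),.06,.03,.004),("spacer",(.591,.245),.028,.035,.004),("anvil",(.591,.245),.012,.055,.004),("fly",(.591,.35),.028,.04,.004),("pin",(.585,-.232),.06,.025,.006),("vl",(.588,-.156),.034,.05,.006),("vr",(.583,-.314),.034,.05,.006)]:
        print(n,top(p,q,z,r,t))
s=monitor.state();print(s["position"],s["time"])
b=cv2.imread("pics/f_side.png")[90:340,180:520]; cv2.imwrite("pics/fs.png",cv2.resize(b,None,fx=2.35,fy=2.35))
E
```

```text
top
bush (90, array([0.5881, 0.2454, 0.0608]), array([0.5894, 0.2451, 0.0179]))
spacer (101, array([0.586 , 0.2426, 0.0289]), array([0.5897, 0.246 , 0.0232]))
anvil (391, array([0.5848, 0.2427, 0.013 ]), array([0.5894, 0.2459, 0.0406]))
fly (242, array([0.5886, 0.3506, 0.0291]), array([0.5898, 0.352 , 0.0261]))
pin (50, array([ 0.5834, -0.2298,  0.0593]), array([ 0.5843, -0.2305,  0.01  ]))
vl (201, array([ 0.5876, -0.1507,  0.0344]), array([ 0.5871, -0.1501,  0.0308]))
vr (106, array([ 0.5977, -0.3115,  0.0344]), array([ 0.5991, -0.3112,  0.0207]))
side
bush None
spacer (62, array([0.5855, 0.2339, 0.0274]), array([0.5903, 0.2431, 0.0238]))
anvil (258, array([0.5839, 0.2333, 0.0116]), array([0.5909, 0.2408, 0.0426]))
fly (79, array([0.5799, 0.3422, 0.0276]), array([0.5866, 0.3463, 0.0243]))
pin (64, array([ 0.5828, -0.2345,  0.0589]), array([ 0.5842, -0.235 ,  0.0102]))
vl (177, array([ 0.5958, -0.1582,  0.0338]), array([ 0.588 , -0.1544,  0.0316]))
vr (306, array([ 0.5827, -0.3145,  0.034 ]), array([ 0.5811, -0.3138,  0.0314]))
[ 0.42464187 -0.23239741  0.14539772] 28.35
```

View pics/fs.png

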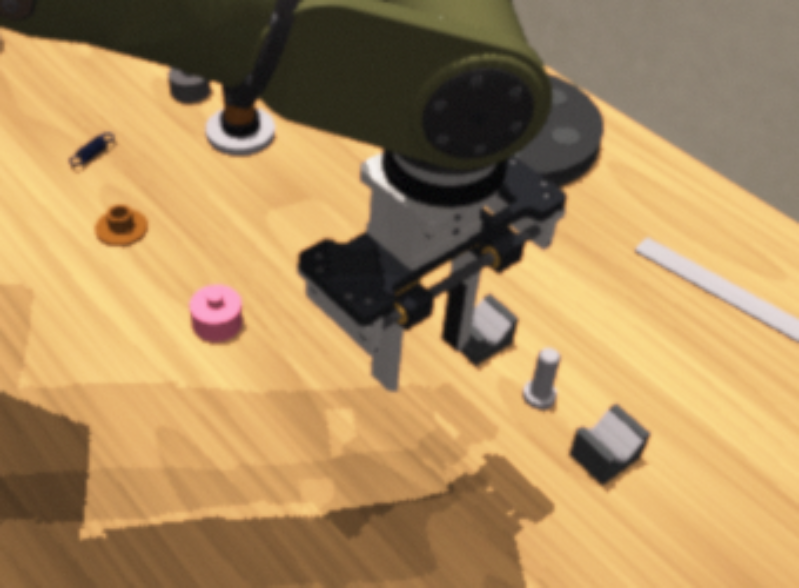

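The final view shows the pin standing midway between the V-blocks at (543,375) and the stack on the anvil at (240,125). The flyweight is left of it at (190,85), and the spring and flanged bushing have not moved. All measured positions are in tolerance, so I'm handing in.

```bash
python3 -c "
from rig import close_job
print(close_job())"
```

```text
the job is handed in; nothing more can be done
None
```

I handed the job in at about 28 s, with the spacer and bushing stacked on the anvil, the flyweight 105 mm to its left and the pin midway between the V-blocks; all measured within tolerance, the flanged bushing and spring were left alone, and the hand-in returned no verdict.

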